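# Fit the crank handle on the glaze mixing tub

### The job

Pick up the T-handle with the slotted bore (orange grips), turn it until its slot lines up with the yellow tongue on the lid of the glaze mixing tub, and lower it gently, without dropping it on, until the hub sits fully home on the black collar; then let go. Leave the round-bored handle (green grips), the glaze jar and the bowl where they stand.

Things in the scene. Friction and masses are not known exactly. Their poses are not given: they have to be found in the camera images.
- slot_handle: The T-handle to fit, loose, upright on the bench, 0.4 kg. Aluminium hub 62 (x) x 52 (y) x 45 mm high with a slot through it from top to bottom, 46 (x) x 20 (y) mm. A bar along x, 30 mm up, leaves the x faces: orange grips 24 mm thick, ends 82 mm from the middle. The y faces are flat and free to grasp. Origin: centre of the underside; z up, x along bar and slot; a half turn about z fits as well.
- spindle: Yellow-painted steel tongue on the tub's lid; it is fixed. 34 (its x) x 12 (y) mm, 36 mm high, the upper 18 mm tapering to 20 x 5 mm to guide the slot. Origin: centre of its foot, level with the top of the black collar (72 mm diameter) on which the hub's underside sits when home; z up, x along its long side. Once home there is 6 mm play along x, 4 mm along y, about 14 degrees of turn.
- tub: Glaze mixing tub, white plastic with a blue lid, fixed on the bench: 184 mm diameter, 108 mm high to the top of the lid, 120 mm to the top of the black collar in its middle. Origin: centre of its underside, straight below the tongue.
- round_handle: Bystander: a T-handle of the same sizes but with a round 26 mm bore and green grips; it does not fit the tongue. Origin and axes as for the slotted handle. Leave it alone.
- glaze_jar: Bystander: closed brown glaze jar, 70 mm diameter, 85 mm high, standing on the bench. Origin: centre of its underside.
- bowl: Bystander: white bowl, 120 mm across, 60 mm high, standing on the bench. Origin: centre of its underside.
Things that resemble listed ones, but are neither listed nor needed, are in the scene too. What is shaped like the slot_handle but blue or red is not meant.

How it is judged:
On the way:
1. the slotted handle is picked up, its underside clear of the bench by 60 mm (height (world z) of slot_handle above 0.06 m), for 0.1 s.
At the end, for the whole second after the job is handed in: The slotted handle is home on the tub's tongue: underside within 6 mm of the collar's top, centred within 12 mm, slot along the tongue within 0.30 rad, upright within 0.12 rad, at rest (below 0.02 m/s) and let go (z of slot_handle in the frame of spindle between -0.006 and 0.006 m and horizontal distance between slot_handle and spindle below 0.012 m and angle between the x axis of slot_handle and the x axis of spindle, either way round below 0.3 rad and angle between slot_handle's own z axis and vertical below 0.12 rad and linear speed of slot_handle below 0.02 m/s and contact force between slot_handle and the fingers below 0.1 N); the robot touches nothing.
It fails at once if the round-bored handle is moved more than 40 mm (distance of round_handle from where it was at the start of the episode above 0.04 m).
It fails at once if the glaze jar is moved more than 40 mm (distance of glaze_jar from where it was at the start of the episode above 0.04 m).
It fails at once if the bowl is moved more than 40 mm (distance of bowl from where it was at the start of the episode above 0.04 m).
It fails at once if the slotted handle is dropped on: moving faster than 0.8 m/s close over the tongue (within 30 mm of its axis, underside less than 45 mm above the collar) (horizontal distance between slot_handle and spindle below 0.03 m and z of slot_handle in the frame of spindle below 0.045 m and linear speed of slot_handle above 0.8 m/s).
It also fails if it takes over 38 s, if anything falls off the work surface, if the arm or the gripper's body presses on something with over 40 N, if the wrist force passes 120 N, or if a joint passes its speed limit or range.

### The arm

A 6-joint arm with a two-finger parallel gripper is mounted at the origin on the work surface. World frame = base frame: x ahead of the robot, y to its left, z up, the work surface at z = 0. Lengths are in m, angles in rad, forces in N, time in s.
With the tool pointing down it reaches from about 0.225 to 0.725 m from the base axis. Payload 3.1 kg.
Tool frame: the origin (TCP) lies on the mounting face of the last link; the fingertips stand 173 mm ahead of it and the grasp point (between the pads) lies 155 mm ahead of it; z points along the fingers, x is the direction in which the jaws open and shut, and the axes are right-handed (so a half turn about z gives the same grasp; the last joint's range is limited). The gripper opens to 85 mm and grips with 20 to 120 N. Pads are 22 mm wide; open, the fingers measure 114 mm over their backs; the gripper's body (76 mm by 85 mm) begins 54 mm behind the grasp point. The pads swing forward as they close: fully open they stand 13 mm farther back than shut.
Start: joints at [-1.401, 0.048, 0.099, 1.622, 0, 1.443], TCP at [0.154, -0.502, 0.405] pointing down, gripper open.
Joint ranges: [-2.91, 2.91], [-0.99, 1.94], [-1.21, 1.42], [-2.12, 2.29], [-1.49, 1.47], [-3.14, 3.14]. Speed limits (rad/s): [2.79, 2.79, 3.14, 3.14, 3.14, 3.14].

### API

Orientations are given as [roll, pitch, yaw] about the fixed x, y, z axes, in that order (R = Rz(yaw) Ry(pitch) Rx(roll)).
In Python, from plant import monitor, read_camera, robot, models gives the robot as it stands.
- The arm moves only by the shell command python3 -m inch 'ROWS' [FORCE]. ROWS is JSON, a list of rows, each an object with "fingers": the gripper command: -1 is shut, 1 is fully open, values between are in proportion; "xyz": the shift along the world's x, y, z in m, a list of three; "angular": the turn, a rotation vector about the world's x, y, z in degrees, a list of three. A call has 1 to 10 rows; each row shifts and turns the commanded pose from where the row before left it; what a row does not reach is not made up. A row lasts 1/10 s, in which the tool goes at most 50 mm and 8.59 degrees, less where a joint would pass 70% of its speed; a pose out of reach is approached as far as the arm can. A call with a gripper value outside its range is refused whole. The fingers move at their own pace and stop on an object; FORCE is the grip in N (left out, the last holds). Time passes only in rows, so rows that do not move let the fingers close. It gives the time, the measured TCP pose, the force and the opening at its end, in the units of the state.
- monitor.state(): the state, without advancing time (a new reading comes with each control period).
- read_camera(name): name is "scene" or "top" or "wrist"; returns a dict with "image" (384x512x3 uint8, red, green, blue), "fx", "fy", "cx", "cy" (pixels), "distortion" ([k1, k2, p1, p2, k3] as OpenCV has them; the pictures are not rectified), "extrinsics" (4x4, takes a point from camera to world coordinates); the wrist camera has in their place "T_tool_cam" (4x4, takes a point from camera to tool coordinates, whose origin is the TCP and whose axes are the tool frame's). Camera axes: x right, y down, z forward; pixel columns grow to the right and rows downward; lengths in m; the calibration is good to about 2 mm. A picture is of the moment at which its call begins: read the wrist's pose just before it. There is no depth.
- robot.job_done(): hands the job in, once; it reports no verdict.
Trained networks look in a picture, given as the dict that the camera call returned (one of the last four; its "shot" number tells which), for a name from the list of things; names that differ only in an ending like _2 or _b are one class to them, and where a whole thing is asked for, a point or a joint stands for the part that bears it (a point fixed in the world has none). Each returns a list of dicts, best first, with "confidence" (0 to 1); they miss things now and then, are a little off and sometimes report something else, mostly with a low value. They report only what shows in the picture. A call takes as long as a camera call. They do not tell look-alikes from the thing itself.
- models.recognise(picture, target): "xyz" ([x, y, z] in m, in world coordinates, good to about 4 mm: the middle of the surface that is visible of it).
- models.spot_point(picture, target): "xyz" ([x, y, z] in m, in world coordinates, good to about 4 mm: a listed point, or the origin of a listed thing).
The state is a dict: "clock": time; "joint_positions": joint angles; "joint_velocities": joint speeds; "joint_torque": joint torques, N m; "ee_pos": TCP position; "eef_rot": TCP orientation; "ft_force": force on the tool from outside, world axes, zero at the start; "moment": the same for the moment, N m; "width": opening from 0.0 (shut) to 1.0 (fully open).
Only numpy, scipy, OpenCV 4.12 (cv2) and the standard library are available. Lean on these libraries where they do the work, as an engineer would, in place of code of your own. Each camera call takes 0.05 s, during which the arm holds its last target.

## Working session

There is one attempt and no reset: what is moved stays moved. The work goes in short steps, Python scripts to look and compute and a shell command to move; the robot and the scene stay as the last step left them, time stands still between calls to the robot, and variables do not carry over. Pictures are saved under pics/ and viewed, and the job is handed in when it is done.

```bash
ls; mkdir -p pics; cat > h.py <<'E'
import numpy as np, cv2, json
from plant import monitor, read_camera, robot, models
def save(p,name): cv2.imwrite('pics/'+name,cv2.cvtColor(p['image'],cv2.COLOR_RGB2BGR))
E
python3 - <<'E'
from h import *
import pickle
d={}
for n in("scene","top"):
    p=read_camera(n); save(p,n+'0.png'); d[n]=p
    for t in ["slot_handle","spindle","round_handle","glaze_jar","bowl"]:
        for f in (models.spot_point,):
            print(n,t,[(np.round(r['xyz'],3).tolist(),round(r['confidence'],2)) for r in f(p,t)][:4])
pickle.dump(d,open('d0.pkl','wb'))
s=monitor.state(); print(s['clock'],s['ee_pos'],s['eef_rot'],s['ft_force'])
E
```

```text
pics
scene slot_handle [([0.364, -0.429, 0.0], 0.86), ([0.319, -0.158, 0.005], 0.63), ([0.475, -0.295, 0.004], 0.59)]
scene spindle [([0.579, -0.006, 0.121], 0.62)]
scene round_handle [([0.453, 0.231, 0.001], 0.6)]
scene glaze_jar [([0.694, -0.284, 0.0], 0.81), ([0.577, -0.005, 0.12], 0.67)]
scene bowl [([0.704, 0.297, 0.002], 0.71)]
top slot_handle [([0.476, -0.299, -0.003], 0.87), ([0.363, -0.426, 0.003], 0.7), ([0.323, -0.163, 0.002], 0.59)]
top spindle [([0.581, -0.006, 0.12], 0.53)]
top round_handle [([0.455, 0.232, 0.004], 0.97)]
top glaze_jar [([0.694, -0.284, -0.002], 0.82)]
top bowl [([0.704, 0.292, -0.001], 0.77)]
0.6 [ 0.15404038 -0.50187958  0.40473151] [ 3.14156908e+00 -2.00329208e-05 -1.27296230e+00] [ 0.72728033  0.50014296 -0.21798308]
```

View pics/scene0.png

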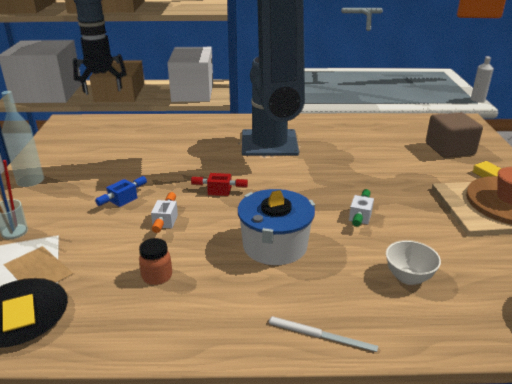

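View pics/top0.png

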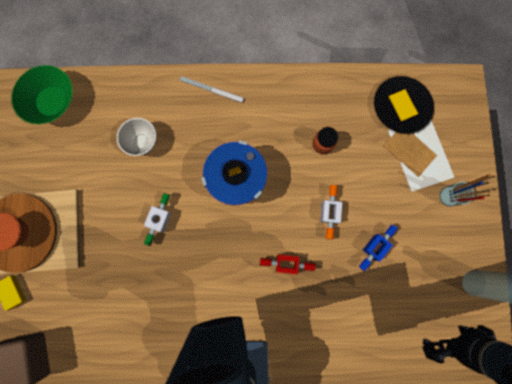

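The scene view shows four T-handles: blue (122,193), red (219,183), orange-gripped slotted (165,212), and green-gripped round-bored (362,208). In the top view the orange one is at (332,211) and the tongue at (235,171). The orange handle fits the description because it has an aluminium hub, a rectangular slot and orange grips. I'll confirm with enlarged crops.

```bash
python3 - <<'E'
from h import *
import pickle
d=pickle.load(open('d0.pkl','rb'))
im=d['top']['image'][:,:,::-1]
a=cv2.resize(im[176:246,297:367],(400,400),interpolation=cv2.INTER_CUBIC)
b=cv2.resize(im[146:196,210:260],(400,400),interpolation=cv2.INTER_CUBIC)
cv2.imwrite('pics/crop0.png',np.hstack([a,b]))
def ray(p,uv):
    K=np.array([[p['fx'],0,p['cx']],[0,p['fy'],p['cy']],[0,0,1]]);
    n=cv2.undistortPoints(np.array(uv,float).reshape(-1,1,2),K,np.array(p['distortion'])).reshape(-1,2)
    E=np.array(p['extrinsics']); dd=np.c_[n,np.ones(len(n))]@E[:3,:3].T; return E[:3,3],dd
def atz(p,uv,z):
    o,dd=ray(p,uv); return o+dd*((z-o[2])/dd[:,2])[:,None]
# orange grips by colour, top
p=d['top'];hsv=cv2.cvtColor(p['image'],cv2.COLOR_RGB2HSV)
m=((hsv[...,0]>5)&(hsv[...,0]<14)&(hsv[...,1]>200)&(hsv[...,2]>150)).astype(np.uint8)
m[:, :300]=0; m[:170]=0;m[250:]=0; m[:,365:]=0
n,l,st,c=cv2.connectedComponentsWithStats(m); print(st[1:,4],c[1:])
ys,xs=np.nonzero(m)
w=atz(p,np.c_[xs,ys],0.035)
up=ys<211
print(w[up].mean(0),w[~up].mean(0)); dd=w[up].mean(0)-w[~up].mean(0); print('mid',(w[up].mean(0)+w[~up].mean(0))/2,'yaw',np.degrees(np.arctan2(dd[1],dd[0])))
# tongue
m=((hsv[...,0]>18)&(hsv[...,0]<32)&(hsv[...,1]>150)&(hsv[...,2]>90)).astype(np.uint8)
m[:150]=0;m[192:]=0;m[:,:215]=0;m[:,255:]=0
ys,xs=np.nonzero(m); w=atz(p,np.c_[xs,ys],0.145)
e,v=np.linalg.eigh(np.cov(w[:,:2].T)); print(len(ys),w.mean(0),np.sqrt(e),np.degrees(np.arctan2(v[1,1],v[0,1])))
E
```

```text
[63 59] [[332.47619048 189.84126984]
 [329.15254237 232.98305085]]
[ 0.53836272 -0.30143504  0.035     ] [ 0.40827149 -0.28589449  0.035     ]
mid [ 0.47331711 -0.29366477  0.035     ] yaw -6.812208830281072
7 [ 0.57557509 -0.01883757  0.145     ] [0.00192754 0.00315956] 89.23246037876123
```

View pics/crop0.png

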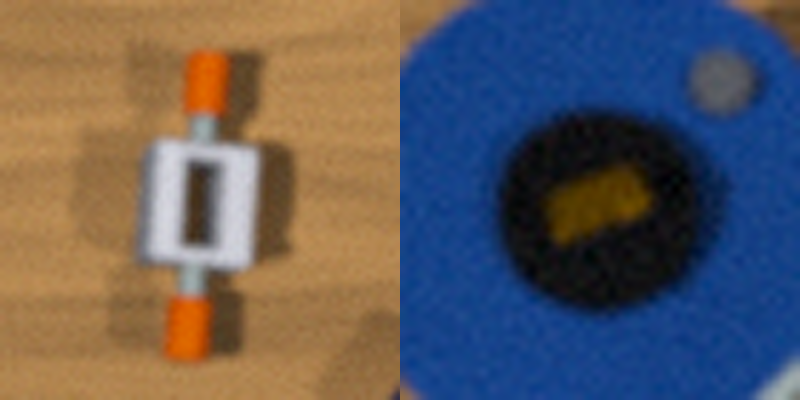

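Confirmed: the crop shows an aluminium hub with a rectangular slot and orange grips. Its yaw is about -7°, and the tongue's long axis runs near 107°. Next I'll move above the handle.

```bash
python3 -m inch '[{"fingers":1,"xyz":[0.04,0.0257,-0.002],"angular":[0,0,-3]},{"fingers":1,"xyz":[0.04,0.0257,-0.002],"angular":[0,0,-3]},{"fingers":1,"xyz":[0.04,0.0257,-0.002],"angular":[0,0,-3]},{"fingers":1,"xyz":[0.04,0.0257,-0.002],"angular":[0,0,-3]},{"fingers":1,"xyz":[0.04,0.0257,-0.002],"angular":[0,0,-3]},{"fingers":1,"xyz":[0.04,0.0257,-0.002],"angular":[0,0,-3]},{"fingers":1,"xyz":[0.04,0.0257,-0.002],"angular":[0,0,-3]},{"fingers":1,"xyz":[0.04,0.0257,-0.002],"angular":[0,0,-3]},{"fingers":1,"xyz":[0,0,0],"angular":[0,0,0]},{"fingers":1,"xyz":[0,0,0],"angular":[0,0,0]}]'
cat >> h.py <<'E'
from scipy.spatial.transform import Rotation as Ro
def wrist(name):
    s=monitor.state(); p=read_camera("wrist"); save(p,name)
    T=np.eye(4); T[:3,:3]=Ro.from_euler('xyz',s['eef_rot']).as_matrix(); T[:3,3]=s['ee_pos']
    p['extrinsics']=T@np.array(p['T_tool_cam']); return s,p
def ray(p,uv):
    K=np.array([[p['fx'],0,p['cx']],[0,p['fy'],p['cy']],[0,0,1]]);
    n=cv2.undistortPoints(np.array(uv,float).reshape(-1,1,2),K,np.array(p['distortion'])).reshape(-1,2)
    E=np.array(p['extrinsics']); dd=np.c_[n,np.ones(len(n))]@E[:3,:3].T; return E[:3,3],dd
def atz(p,uv,z):
    o,dd=ray(p,uv); return o+dd*((z-o[2])/dd[:,2])[:,None]
def proj(p,w):
    K=np.array([[p['fx'],0,p['cx']],[0,p['fy'],p['cy']],[0,0,1]]);E=np.linalg.inv(p['extrinsics'])
    return cv2.projectPoints(np.array(w,float).reshape(-1,1,3),cv2.Rodrigues(E[:3,:3])[0],E[:3,3],K,np.array(p['distortion']))[0].reshape(-1,2)
E
python3 - <<'E'
from h import *
import pickle
s,p=wrist('w1.png'); pickle.dump((s,p),open('w1.pkl','wb'))
print(s['clock'],s['ee_pos'],np.degrees(s['eef_rot']),s['joint_positions']); print(p['T_tool_cam'])
E
```

```text
clock: 1.6
ee_pos: [0.4747, -0.2955, 0.3884]
eef_rot: [3.141, -0.0, -1.689]
ft_force: [0.2, -0.0, 0.3]
width: 0.997
1.6 [ 0.47473969 -0.29546038  0.38836836] [ 1.79941328e+02 -7.17134997e-03 -9.67617200e+01] [-6.76463141e-01  1.34811540e-01  1.59617357e-01  1.59640426e+00
 -6.48742743e-04  2.58314411e+00]
[[ 9.99999477e-01 -5.75842632e-04  8.45137219e-04 -1.45656655e-03]
 [ 3.32157361e-04  9.64484445e-01  2.64139443e-01 -6.72062160e-02]
 [-9.67224453e-04 -2.64139024e-01  9.64484132e-01  3.00084181e-02]
 [ 0.00000000e+00  0.00000000e+00  0.00000000e+00  1.00000000e+00]]
```

View pics/w1.png

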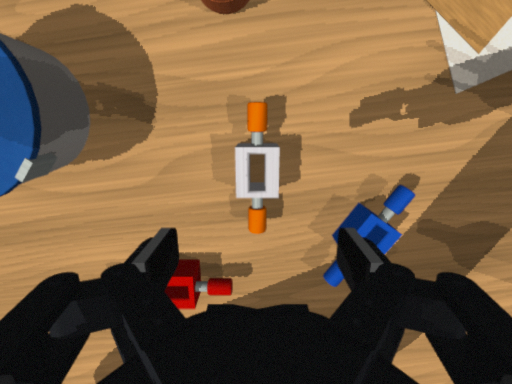

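The wrist view shows the orange handle upright in the image, hub centre (257,172), with grips at (257,117) and (257,219). Blue and red lie near the fingers' image edges but well clear. I'll measure its pose and height.

```bash
python3 - <<'E'
from h import *
import pickle
s,p=pickle.load(open('w1.pkl','rb')); d=pickle.load(open('d0.pkl','rb'))
def grips(p,box):
    hsv=cv2.cvtColor(p['image'],cv2.COLOR_RGB2HSV)
    m=((hsv[...,0]>4)&(hsv[...,0]<15)&(hsv[...,1]>190)&(hsv[...,2]>140)).astype(np.uint8)
    k=np.zeros_like(m);k[box[1]:box[3],box[0]:box[2]]=1;m*=k
    n,l,st,c=cv2.connectedComponentsWithStats(m); i=np.argsort(-st[1:,4])[:2]+1; print(st[i,4],c[i]); return c[i]
gw=grips(p,(220,80,300,250)); gt=grips(d['top'],(300,170,365,250)); gs=grips(d['scene'],(130,180,200,245))
gw=gw[np.argsort(gw[:,1])]; gt=gt[np.argsort(gt[:,1])]; gs=gs[np.argsort(-gs[:,1])] # far(+x) first
def tri(obs):
    A=np.zeros((3,3));b=np.zeros(3)
    for q,uv in obs:
        o,dd=ray(q,uv);dd=dd[0]/np.linalg.norm(dd[0]);P=np.eye(3)-np.outer(dd,dd);A+=P;b+=P@o
    return np.linalg.solve(A,b)
P=[tri([(p,gw[i]),(d['scene'],gs[i])]) for i in (0,1)]; print('wrist+scene',P)
P=[tri([(p,gw[i]),(d['top'],gt[i])]) for i in (0,1)]; print('wrist+top',P)
w=atz(p,gw,0.032); dd=w[0]-w[1]; print(w,'mid',w.mean(0),'yaw',np.degrees(np.arctan2(dd[1],dd[0])))
# hub top
hsv=cv2.cvtColor(p['image'],cv2.COLOR_RGB2HSV)
m=((hsv[...,1]<40)&(hsv[...,2]>185)).astype(np.uint8); k=np.zeros_like(m);k[135:210,225:295]=1;m*=k
c=max(cv2.findContours(m,0,2)[0],key=cv2.contourArea); r=cv2.minAreaRect(c); print(r)
cw=atz(p,cv2.boxPoints(r),0.045); print(cw.mean(0),np.linalg.norm(np.diff(cw,axis=0),axis=1),cw)
E
```

```text
[382 304] [[256.69633508 115.7591623 ]
 [256.5625     220.3125    ]]
[77 77] [[332.67532468 189.8961039 ]
 [329.22077922 233.22077922]]
[64 48] [[157.984375   223.578125  ]
 [170.79166667 195.97916667]]
wrist+scene [array([ 0.53923387, -0.30042457,  0.03536452]), array([ 0.40866476, -0.28499336,  0.03592956])]
wrist+top [array([ 0.53887429, -0.30180647,  0.03422087]), array([ 0.40781472, -0.28590843,  0.03391866])]
[[ 0.53943478 -0.30139857  0.032     ]
 [ 0.40727884 -0.2854382   0.032     ]] mid [ 0.47335681 -0.29341838  0.032     ] yaw -6.886216135401585
((256.5, 177.0), (58.0, 43.0), 90.0)
[ 0.46740967 -0.29257078  0.045     ] [0.05047646 0.07204537 0.05354259] [[ 0.5061504  -0.27178688  0.045     ]
 [ 0.500183   -0.32190937  0.045     ]
 [ 0.42848174 -0.31487628  0.045     ]
 [ 0.43482353 -0.26171058  0.045     ]]
```

```bash
python3 -m inch '[{"fingers":1,"xyz":[-0.001,0.002,-0.045],"angular":[0,0,0]},{"fingers":1,"xyz":[0,0,-0.045],"angular":[0,0,0]},{"fingers":1,"xyz":[0,0,-0.045],"angular":[0,0,0]},{"fingers":1,"xyz":[0,0,-0.035],"angular":[0,0,0]},{"fingers":1,"xyz":[0,0,-0.02],"angular":[0,0,0]},{"fingers":1,"xyz":[0,0,-0.014],"angular":[0,0,0]},{"fingers":1,"xyz":[0,0,0],"angular":[0,0,0]}]' 50
python3 -m inch '[{"fingers":-1,"xyz":[0,0,0],"angular":[0,0,0]},{"fingers":-1,"xyz":[0,0,0],"angular":[0,0,0]},{"fingers":-1,"xyz":[0,0,0],"angular":[0,0,0]},{"fingers":-1,"xyz":[0,0,0],"angular":[0,0,0]},{"fingers":-1,"xyz":[0,0,0],"angular":[0,0,0]},{"fingers":-1,"xyz":[0,0,0],"angular":[0,0,0]},{"fingers":-1,"xyz":[0,0,0],"angular":[0,0,0]},{"fingers":-1,"xyz":[0,0,0],"angular":[0,0,0]}]' 50
```

```text
clock: 2.35
ee_pos: [0.4712, -0.2946, 0.1827]
eef_rot: [3.138, 0.002, -1.694]
ft_force: [-0.5, 0.5, -0.1]
width: 1.002
clock: 3.15
ee_pos: [0.474, -0.295, 0.1872]
eef_rot: [-3.138, -0.002, -1.692]
ft_force: [-0.5, 0.1, 6.0]
width: 0.597
```

```bash
python3 -m inch '[{"fingers":-1,"xyz":[0,0,0.01],"angular":[0,0,0]},{"fingers":-1,"xyz":[0,0,0.03],"angular":[0,0,0]},{"fingers":-1,"xyz":[0,0,0.04],"angular":[0,0,0]},{"fingers":-1,"xyz":[0,0,0.04],"angular":[0,0,0]},{"fingers":-1,"xyz":[0,0,0.04],"angular":[0,0,0]},{"fingers":-1,"xyz":[0,0,0.04],"angular":[0,0,0]},{"fingers":-1,"xyz":[0,0,0.02],"angular":[0,0,0]},{"fingers":-1,"xyz":[0,0,0],"angular":[0,0,0]},{"fingers":-1,"xyz":[0,0,0],"angular":[0,0,0]}]' 70
python3 - <<'E'
from h import *
import pickle
s,p=wrist('w2.png'); pickle.dump((s,p),open('w2.pkl','wb'))
print(s['clock'],s['ee_pos'],np.degrees(s['eef_rot']),s['width'],s['ft_force'])
E
```

```text
clock: 4.05
ee_pos: [0.473, -0.2942, 0.4037]
eef_rot: [3.14, 0.001, -1.692]
ft_force: [-0.9, -0.3, -3.4]
width: 0.599
4.05 [ 0.47299691 -0.29417995  0.40372677] [ 1.79934246e+02  3.43595109e-02 -9.69294633e+01] 0.598690787835456 [-0.94232678 -0.31237698 -3.40806437]
```

View pics/w2.png

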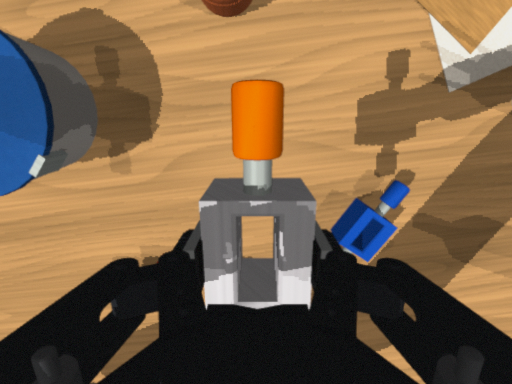

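The lift worked: the weight shows, and the handle sits square in the jaws, with the hub at (258,245) and one grip at (257,120). Next I'll turn it by about 114° and go beside the tub for a look at the tongue.

```bash
R='x'; python3 -m inch '[{"fingers":-1,"xyz":[0.0098,0.0131,0],"angular":[0,0,8.1]},{"fingers":-1,"xyz":[0.0098,0.0131,0],"angular":[0,0,8.1]},{"fingers":-1,"xyz":[0.0098,0.0131,0],"angular":[0,0,8.1]},{"fingers":-1,"xyz":[0.0098,0.0131,0],"angular":[0,0,8.1]},{"fingers":-1,"xyz":[0.0098,0.0131,0],"angular":[0,0,8.1]},{"fingers":-1,"xyz":[0.0098,0.0131,0],"angular":[0,0,8.1]},{"fingers":-1,"xyz":[0.0098,0.0131,0],"angular":[0,0,8.1]}]'
python3 -m inch '[{"fingers":-1,"xyz":[0.0098,0.0131,0],"angular":[0,0,8.1]},{"fingers":-1,"xyz":[0.0098,0.0131,0],"angular":[0,0,8.1]},{"fingers":-1,"xyz":[0.0098,0.0131,0],"angular":[0,0,8.1]},{"fingers":-1,"xyz":[0.0098,0.0131,0],"angular":[0,0,8.1]},{"fingers":-1,"xyz":[0.0098,0.0131,0],"angular":[0,0,8.1]},{"fingers":-1,"xyz":[0.0098,0.0131,0],"angular":[0,0,8.1]},{"fingers":-1,"xyz":[0.0098,0.0131,0],"angular":[0,0,8.1]},{"fingers":-1,"xyz":[0,0,0],"angular":[0,0,0]},{"fingers":-1,"xyz":[0,0,0],"angular":[0,0,0]}]'
python3 - <<'E'
from h import *
import pickle
s,p=wrist('w3.png'); 
print([(np.round(r['xyz'],4).tolist(),round(r['confidence'],2)) for r in models.spot_point(p,'spindle')][:4])
pickle.dump((s,p),open('w3.pkl','wb'))
print(s['clock'],s['ee_pos'],np.degrees(s['eef_rot']),s['width'],s['ft_force'],s['joint_positions'])
E
```

```text
clock: 4.8
ee_pos: [0.5415, -0.2018, 0.401]
eef_rot: [3.14, 0.006, -0.696]
ft_force: [-0.2, -0.8, -3.6]
width: 0.596
clock: 5.7
ee_pos: [0.6099, -0.1106, 0.4018]
eef_rot: [-3.139, 0.005, 0.286]
ft_force: [-1.0, -0.1, -3.4]
width: 0.597
[([0.5798, -0.0027, 0.1178], 0.68)]
5.7 [ 0.60991565 -0.11063305  0.40180544] [-179.87118387    0.27358147   16.39923893] 0.597105394114455 [-1.03969159 -0.07313174 -3.43632109] [-2.87414634e-01  3.06485751e-01  3.87085295e-01  1.65662658e+00
 -7.02876083e-04  9.97168185e-01]
```

View pics/w3.png

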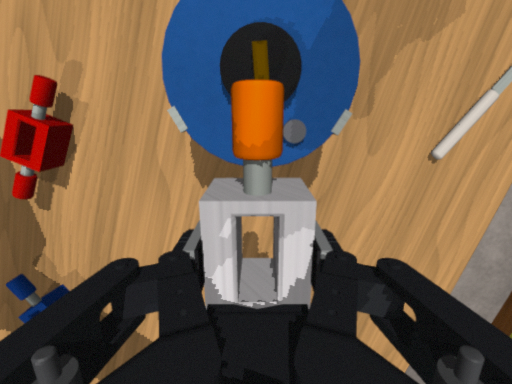

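The tongue shows at (260,60), nearly aligned with the image vertical, but the grip at (257,120) partly hides it. I'll shift sideways for a clear view.

```bash
python3 -m inch '[{"fingers":-1,"xyz":[0.017,0.018,0],"angular":[0,0,0]},{"fingers":-1,"xyz":[0.02,0.018,0],"angular":[0,0,0]},{"fingers":-1,"xyz":[0,0,0],"angular":[0,0,0]},{"fingers":-1,"xyz":[0,0,0],"angular":[0,0,0]}]'
python3 - <<'E'
from h import *
import pickle
s,p=wrist('w4.png'); 
print([(np.round(r['xyz'],4).tolist(),round(r['confidence'],2)) for r in models.spot_point(p,'spindle')][:4])
pickle.dump((s,p),open('w4.pkl','wb'))
print(s['clock'],s['ee_pos'],np.degrees(s['eef_rot']))
hsv=cv2.cvtColor(p['image'],cv2.COLOR_RGB2HSV)
im=p['image'][:,:,::-1]
cv2.imwrite('pics/w4c.png',np.hstack([cv2.resize(im[10:150,130:270],(500,500),interpolation=cv2.INTER_CUBIC)]))
E
```

```text
clock: 6.2
ee_pos: [0.6471, -0.0752, 0.404]
eef_rot: [-3.142, 0.002, 0.287]
ft_force: [-0.5, -1.6, -3.0]
width: 0.595
[([0.5814, -0.0038, 0.1181], 0.81)]
6.2 [ 0.64706377 -0.07522206  0.40398811] [-1.79996640e+02  1.02173778e-01  1.64250412e+01]
```

View pics/w4c.png

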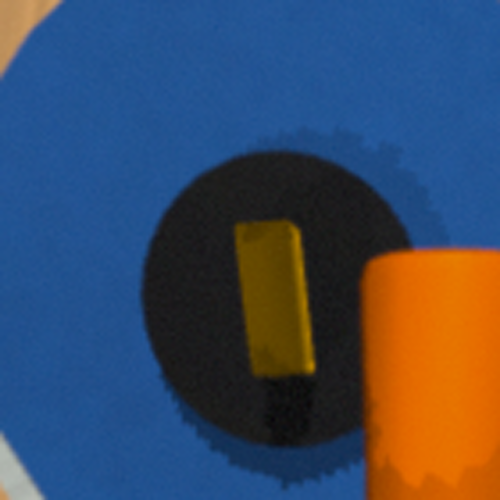

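The tongue is clear on the collar, at crop (275,300), i.e. about (207,94) in the image, tilted a few degrees. I'll fit the known tongue shape to its silhouette.

```bash
cat > fit.py <<'E'
from h import *
from scipy.optimize import minimize
import pickle
def pts(x,y,a,z0=0.12):
    P=[]
    for hx,hy,z in((.017,.006,0),(.017,.006,.018),(.010,.0025,.036)):
        for i in(-1,1):
            for j in(-1,1):P.append((i*hx,j*hy,z))
    P=np.array(P);R=Ro.from_euler('z',a).as_matrix();return P@R.T+[x,y,z0]
def mask(p,box):
    hsv=cv2.cvtColor(p['image'],cv2.COLOR_RGB2HSV)
    m=((hsv[...,0]>17)&(hsv[...,0]<33)&(hsv[...,1]>130)&(hsv[...,2]>50)).astype(np.uint8)
    k=np.zeros_like(m);k[box[1]:box[3],box[0]:box[2]]=1; return m*k
S=8
def cost(v,p,m,box):
    q=(proj(p,pts(*v))-[box[0],box[1]]+.5)*S
    c=np.zeros(((box[3]-box[1])*S,(box[2]-box[0])*S),np.uint8)
    cv2.fillConvexPoly(c,cv2.convexHull(np.round(q*16).astype(np.int32)),255,shift=4)
    c=cv2.resize(c,(box[2]-box[0],box[3]-box[1]),interpolation=cv2.INTER_AREA)/255.
    mm=m[box[1]:box[3],box[0]:box[2]]
    return ((c-mm)**2).sum()/mm.sum()
if __name__=='__main__':
    s,p=pickle.load(open('w4.pkl','rb')); d=pickle.load(open('d0.pkl','rb'))
    obs=[(p,(185,55,230,125)),(d['scene'],(262,184,292,212)),(d['top'],(220,158,250,185))]
    ms=[mask(q,b) for q,b in obs]; print([m.sum() for m in ms])
    for sel in([0],[1],[2]):
        best=None
        for a0 in (95,105,115):
            f=lambda v:sum(cost((v[0]/100,v[1]/100,v[2]/10),obs[i][0],ms[i],obs[i][1]) for i in sel)
            r=minimize(f,[58,-.5,np.radians(a0)*10],method='Nelder-Mead',options=dict(initial_simplex=np.array([[58,-.5,0],[59,-.5,0],[58,.5,0],[58,-.5,2]])+[0,0,np.radians(a0)*10],xatol=1e-3,fatol=1e-5))
            if best is None or r.fun<best.fun:best=r
        print(sel,best.fun,best.x[:2]/100,np.degrees(best.x[2]/10))
    # collar
    im=p['image'].astype(int); m=(im.max(2)<60).astype(np.uint8); m[130:]=0;m[:,:150]=0;m[:,260:]=0;m[:40]=0
    m=cv2.morphologyEx(m,cv2.MORPH_CLOSE,np.ones((5,5)))
    c=max(cv2.findContours(m,0,1)[0],key=cv2.contourArea)[:,0].astype(float)
    w=atz(p,c,.12); r=np.median(np.hypot(*(w[:,:2]-[.58,-.005]).T))
    from scipy.optimize import least_squares
    g=least_squares(lambda v:np.hypot(w[:,0]-v[0],w[:,1]-v[1])-v[2],[.58,-.005,.036],loss='soft_l1',f_scale=.001);print('collar',g.x)
E
python3 fit.py
```

```text
[np.uint64(812), np.uint64(207), np.uint64(75)]
[0] 0.04839169474415866 [ 0.58141387 -0.00614199] 109.7831667327155
[1] 0.04133252353702682 [ 0.58514829 -0.00761057] 112.27143326869728
[2] 0.082719159297706 [ 0.57922019 -0.00758021] 111.81422732796722
collar [ 0.57858348 -0.00536797  0.03310112]
```

```bash
python3 - <<'E'
from h import *
import pickle
for f in('w2','w4'):
    s,p=pickle.load(open(f+'.pkl','rb'))
    q=dict(p); q['extrinsics']=np.array(p['T_tool_cam'])
    # handle model: tool x = handle -y?, handle x = -tool y, up = -tool z ; underside at tool z=zu
    im=cv2.cvtColor(p['image'],cv2.COLOR_RGB2BGR).copy()
    for zu,col in((.183,(0,255,0)),(.187,(0,0,255))):
        P=[(i*.026,j*.031,z) for z in(zu,zu-.045) for i,j in((-1,-1),(1,-1),(1,1),(-1,1))]
        uv=proj(q,P); print(f,zu,uv[[0,1,4,5]].round(1).tolist())
        for k in(0,4): cv2.polylines(im,[np.round(uv[k:k+4]*16).astype(np.int32)],True,col,1,shift=4)
        P=[(i*.010,j*.023,zu-.045) for i,j in((-1,-1),(1,-1),(1,1),(-1,1))]
        cv2.polylines(im,[np.round(proj(q,P)*16).astype(np.int32)],True,col,1,shift=4)
        uv=proj(q,[(0,-.082,zu-.03)]);print(uv)
    cv2.imwrite(f'pics/{f}ov.png',cv2.resize(im[70:330,170:350],None,fx=3,fy=2.3*1,interpolation=cv2.INTER_CUBIC) if 0 else cv2.resize(im[75:325,170:350],(432,600),interpolation=cv2.INTER_CUBIC))
E
```

```text
w2 0.183 [[215.4, 177.6], [303.5, 177.6], [199.6, 201.9], [321.2, 201.8]]
[[260.30776525  78.77694886]]
w2 0.187 [[216.4, 176.1], [302.4, 176.1], [201.5, 199.0], [319.1, 198.9]]
[[260.19895387  79.92276783]]
w4 0.183 [[211.8, 178.7], [299.7, 178.6], [194.5, 203.4], [315.9, 203.4]]
[[255.15975782  80.45537646]]
w4 0.187 [[212.9, 177.1], [298.7, 177.1], [196.5, 200.5], [313.9, 200.4]]
[[255.22904375  81.53542981]]
```

View pics/w4ov.png

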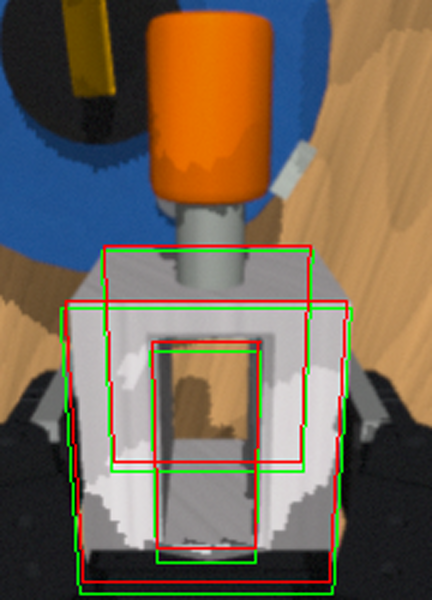

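The held handle sits centred in the tool, with its underside about 187 mm below the TCP. The fits put the tongue at (0.581, -0.006), yaw about 110.5°. I'll move above it, turn +4°, and look again.

```bash
python3 -m inch '[{"fingers":-1,"xyz":[-0.022,0.023,0],"angular":[0,0,1.4]},{"fingers":-1,"xyz":[-0.022,0.023,0],"angular":[0,0,1.3]},{"fingers":-1,"xyz":[-0.022,0.023,0],"angular":[0,0,1.3]},{"fingers":-1,"xyz":[0,0,-0.02],"angular":[0,0,0]},{"fingers":-1,"xyz":[0,0,-0.02],"angular":[0,0,0]},{"fingers":-1,"xyz":[0,0,0],"angular":[0,0,0]},{"fingers":-1,"xyz":[0,0,0],"angular":[0,0,0]},{"fingers":-1,"xyz":[0,0,0],"angular":[0,0,0]}]'
python3 - <<'E'
from h import *
import pickle
s,p=wrist('w5.png'); pickle.dump((s,p),open('w5.pkl','wb'))
t=read_camera('top'); c=read_camera('scene'); pickle.dump((t,c),open('tc5.pkl','wb'))
print(s['clock'],s['ee_pos'],np.degrees(s['eef_rot']))
a=cv2.resize(p['image'][120:320,180:340,:],(400,500)); b=cv2.resize(c['image'][140:240,220:320,:],(400,500)) 
cv2.imwrite('pics/c5.png',np.hstack([a,b])[:,:,::-1])
E
```

```text
clock: 7.1
ee_pos: [0.5814, -0.0065, 0.3662]
eef_rot: [3.141, -0.002, 0.356]
ft_force: [-0.1, 1.4, -2.9]
width: 0.593
7.1 [ 0.58139973 -0.0065022   0.36621282] [ 1.79938383e+02 -1.08608054e-01  2.04043937e+01]
```

View pics/c5.png

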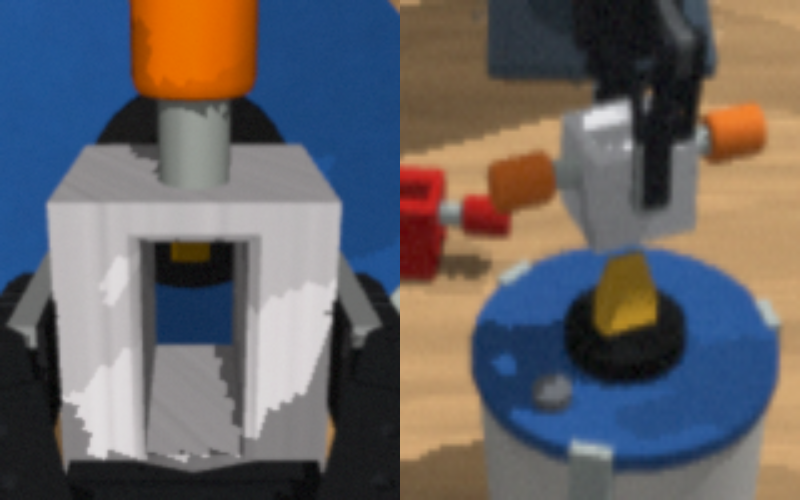

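Through the slot, the tongue's end shows centred at crop (190,250), within about 1 mm of the slot's midline. The scene crop shows the hub straight above the tongue. I'll lower in small steps, watching the force.

```bash
python3 -m inch '[{"fingers":-1,"xyz":[0,0,-0.01],"angular":[0,0,0]},{"fingers":-1,"xyz":[0,0,-0.01],"angular":[0,0,0]},{"fingers":-1,"xyz":[0,0,-0.006],"angular":[0,0,0]},{"fingers":-1,"xyz":[0,0,-0.006],"angular":[0,0,0]},{"fingers":-1,"xyz":[0,0,0],"angular":[0,0,0]},{"fingers":-1,"xyz":[0,0,0],"angular":[0,0,0]}]'
python3 - <<'E'
from h import *
s,p=wrist('w6.png'); c=read_camera('scene'); print(s['ee_pos'],s['ft_force'],s['moment'])
a=cv2.resize(p['image'][120:320,180:340,:],(400,500)); b=cv2.resize(c['image'][140:240,220:320,:],(400,500)) 
cv2.imwrite('pics/c6.png',np.hstack([a,b])[:,:,::-1])
E
```

```text
clock: 7.85
ee_pos: [0.5811, -0.0058, 0.3324]
eef_rot: [-3.141, 0.001, 0.357]
ft_force: [0.0, -0.4, -3.1]
width: 0.599
[ 0.58113445 -0.00583721  0.33236726] [ 2.17555862e-03 -3.52554901e-01 -3.07835369e+00] [-0.07420759 -0.00786746 -0.03869908]
```

View pics/c6.png

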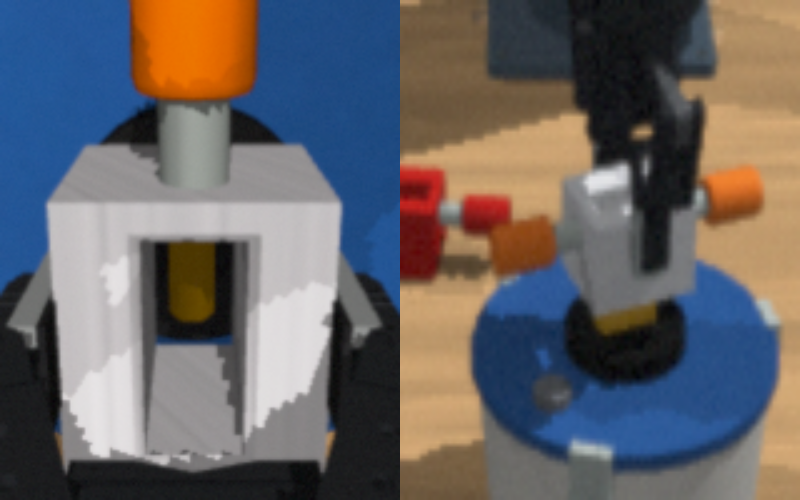

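The tongue has entered the slot, aligned and centred, with no contact force. I'll continue down.

```bash
python3 -m inch '[{"fingers":-1,"xyz":[0,0,-0.006],"angular":[0,0,0]},{"fingers":-1,"xyz":[0,0,-0.006],"angular":[0,0,0]},{"fingers":-1,"xyz":[0,0,-0.005],"angular":[0,0,0]},{"fingers":-1,"xyz":[0,0,-0.004],"angular":[0,0,0]},{"fingers":-1,"xyz":[0,0,0],"angular":[0,0,0]},{"fingers":-1,"xyz":[0,0,0],"angular":[0,0,0]}]'
python3 -m inch '[{"fingers":-1,"xyz":[0,0,-0.002],"angular":[0,0,0]},{"fingers":-1,"xyz":[0,0,0],"angular":[0,0,0]}]'
```

```text
clock: 8.55
ee_pos: [0.5812, -0.0059, 0.3114]
eef_rot: [-3.141, 0.0, 0.357]
ft_force: [0.2, 0.4, -3.9]
width: 0.601
clock: 8.75
ee_pos: [0.5813, -0.0059, 0.3097]
eef_rot: [3.141, -0.0, 0.357]
ft_force: [-0.2, 0.1, -3.2]
width: 0.598
```

```bash
for i in 1 ; do python3 -m inch '[{"fingers":-1,"xyz":[0,0,-0.0015],"angular":[0,0,0]},{"fingers":-1,"xyz":[0,0,0],"angular":[0,0,0]}]'; python3 -m inch '[{"fingers":-1,"xyz":[0,0,-0.0015],"angular":[0,0,0]},{"fingers":-1,"xyz":[0,0,0],"angular":[0,0,0]}]';  done
```

```text
clock: 8.95
ee_pos: [0.5812, -0.0059, 0.3081]
eef_rot: [-3.141, 0.0, 0.357]
ft_force: [-0.6, 0.2, -3.4]
width: 0.597
clock: 9.15
ee_pos: [0.5813, -0.0059, 0.3074]
eef_rot: [3.141, -0.001, 0.357]
ft_force: [-0.9, -0.5, 0.1]
width: 0.599
```

The force rose by about 3.5 N at TCP 0.307, which is the height predicted for home. One more millimetre as a check.

```bash
python3 -m inch '[{"fingers":-1,"xyz":[0,0,-0.0007],"angular":[0,0,0]},{"fingers":-1,"xyz":[0,0,0],"angular":[0,0,0]}]'; python3 - <<'E'
from h import *
s,p=wrist('w7.png'); c=read_camera('scene'); print(s['ee_pos'],s['ft_force'],s['moment'])
a=cv2.resize(p['image'][120:320,180:340,:],(400,500)); b=cv2.resize(c['image'][140:240,220:320,:],(400,500)) 
cv2.imwrite('pics/c7.png',np.hstack([a,b])[:,:,::-1])
E
```

```text
clock: 9.35
ee_pos: [0.5812, -0.006, 0.3073]
eef_rot: [3.141, -0.001, 0.357]
ft_force: [-2.9, -1.0, 5.1]
width: 0.593
[ 0.58121065 -0.00597097  0.30734674] [-2.85378439 -0.97953234  5.0799648 ] [0.0808539  0.66997121 0.05909698]
```

View pics/c7.png

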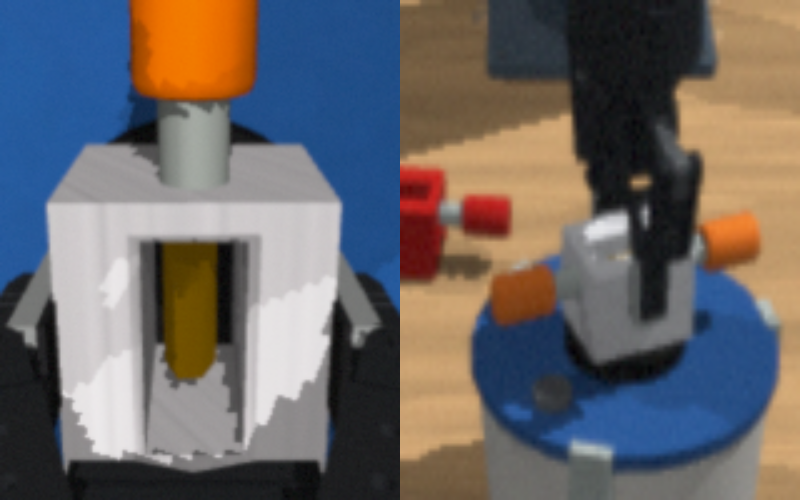

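The hub rests on the black collar (scene crop, hub base at (625,350)) with the tongue inside the slot. I'll open slowly and rise straight up.

```bash
python3 -m inch '[{"fingers":0.25,"xyz":[0,0,0],"angular":[0,0,0]},{"fingers":0.3,"xyz":[0,0,0],"angular":[0,0,0]},{"fingers":0.5,"xyz":[0,0,0],"angular":[0,0,0]},{"fingers":0.8,"xyz":[0,0,0],"angular":[0,0,0]},{"fingers":0.8,"xyz":[0,0,0],"angular":[0,0,0]},{"fingers":0.8,"xyz":[0,0,0],"angular":[0,0,0]},{"fingers":0.8,"xyz":[0,0,0],"angular":[0,0,0]}]'
python3 -m inch '[{"fingers":0.8,"xyz":[0,0,0.005],"angular":[0,0,0]},{"fingers":0.8,"xyz":[0,0,0.01],"angular":[0,0,0]},{"fingers":0.8,"xyz":[0,0,0.02],"angular":[0,0,0]},{"fingers":0.8,"xyz":[0,0,0.03],"angular":[0,0,0]},{"fingers":0.8,"xyz":[0,0,0.03],"angular":[0,0,0]},{"fingers":0.8,"xyz":[0,0,0.03],"angular":[0,0,0]},{"fingers":0.8,"xyz":[0,0,0],"angular":[0,0,0]},{"fingers":0.8,"xyz":[0,0,0],"angular":[0,0,0]}]'
python3 - <<'E'
from h import *
s,p=wrist('w8.png'); c=read_camera('scene'); t=read_camera('top'); print(s['clock'],s['ee_pos'],s['ft_force'],s['width'])
for q in(c,t):
  for n in('slot_handle','round_handle','glaze_jar','bowl'): print(n,[(np.round(r['xyz'],3).tolist(),round(r['confidence'],2)) for r in models.spot_point(q,n)][:4])
a=cv2.resize(p['image'],(400,300));a=np.vstack([a,cv2.resize(t['image'][120:220,185:285],(400,300))]); b=cv2.resize(c['image'][140:260,220:320,:],(400,600)) 
cv2.imwrite('pics/c8.png',np.hstack([a,b])[:,:,::-1])
hsv=cv2.cvtColor(p['image'],cv2.COLOR_RGB2HSV)
m=((hsv[...,0]>4)&(hsv[...,0]<15)&(hsv[...,1]>190)&(hsv[...,2]>140)).astype(np.uint8)
n,l,st,cc=cv2.connectedComponentsWithStats(m);i=np.argsort(-st[1:,4])[:2]+1;print(st[i],cc[i])
w=atz(p,cc[i],.152);dd=w[0]-w[1];print(w,w.mean(0),np.degrees(np.arctan2(dd[1],dd[0])))
E
```

```text
clock: 10.15
ee_pos: [0.5813, -0.0059, 0.306]
eef_rot: [-3.142, -0.0, 0.357]
ft_force: [0.8, 0.2, -0.7]
width: 0.902
clock: 10.95
ee_pos: [0.5815, -0.0059, 0.433]
eef_rot: [3.14, -0.003, 0.357]
ft_force: [-0.1, -0.2, 0.2]
width: 0.899
10.95 [ 0.58145763 -0.00592262  0.43298813] [-0.05278499 -0.24975507  0.23593954] 0.8993683903362673
slot_handle [([0.322, -0.16, 0.008], 0.61), ([0.366, -0.426, 0.001], 0.55)]
round_handle [([0.454, 0.23, 0.001], 0.83)]
glaze_jar [([0.69, -0.285, 0.002], 0.85)]
bowl [([0.702, 0.295, 0.001], 0.78)]
slot_handle [([0.36, -0.429, 0.002], 0.63), ([0.583, -0.008, 0.118], 0.61)]
round_handle [([0.451, 0.234, 0.001], 0.69)]
glaze_jar [([0.69, -0.284, 0.001], 0.96)]
bowl [([0.708, 0.29, -0.001], 0.74)]
[[245  98  24  39 816]
 [246 230  21  35 628]] [[256.16666667 116.98161765]
 [256.12101911 248.09872611]]
[[ 0.55967292  0.05496656  0.152     ]
 [ 0.60581069 -0.06934035  0.152     ]] [ 0.58274181 -0.00718689  0.152     ] 110.36291757612027
```

View pics/c8.png

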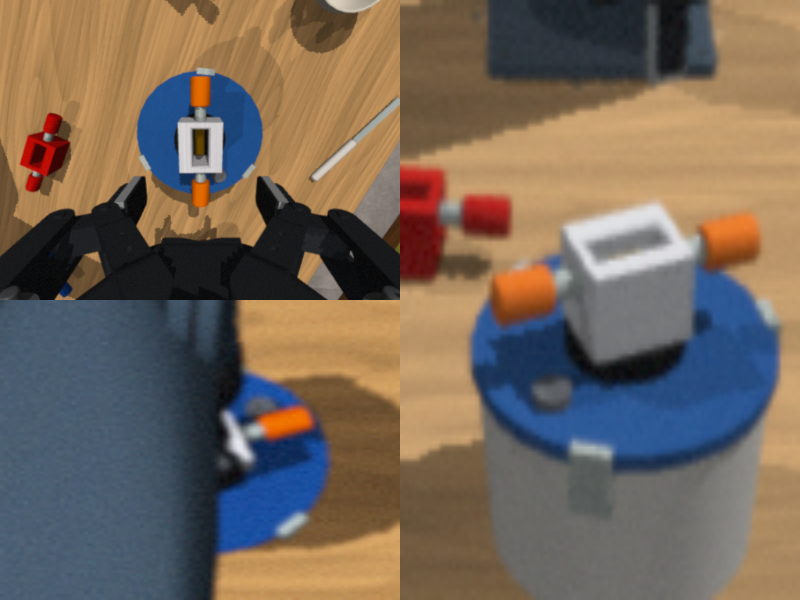

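The handle sits upright and home on the collar, centred with yaw 110.4°, and the gripper is clear. The bystanders have not moved. I'll hand the job in.

```bash
python3 -c "
from plant import robot
print(robot.job_done())"
```

```text
the job is handed in; nothing more can be done
None
```

I gripped the orange slotted handle by its flat y faces, lifted it about 0.2 m and turned it about 117° to match the tongue. I lowered it in small steps until it touched the collar at TCP z 0.307, the height I had predicted. Then I opened the gripper, rose clear, and handed the job in at about 11 s.

**Position:** the last wrist picture put the handle at (0.583, -0.007), yaw 110.4°. The tongue had measured (0.581, -0.006), yaw about 110°. The scene view shows the hub upright on the black collar.

**Height:** the network placed its underside at 0.118 m against the collar's 0.120 m.

**Bystanders:** the green handle, jar and bowl were all within about 5 mm of their starting measurements, which is within measurement noise.

**Disagreements:**
- Tongue estimates from the three cameras differed by up to about 6 mm and 2.5° (about 110° to 112°), so I relied on the wrist view.
- After release, the network did not report the placed handle in the scene picture, only the red and blue look-alikes. It did find the placed handle in the top view.
- The last touch-down press showed about 5 N up and 3 N sideways, which went away on release.

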